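# Read a stoppered tube in the photometer

### The job

Take a reading of the stoppered sample tube: lift it out of the wooden block and stand it all the way down in the well of the photometer, then set the grey light cap over it with its two lugs through the openings of the collar, push it fully home against the spring until its shoulder meets the collar, and turn it clockwise, as seen from above, a quarter turn. The instrument reads only while the shutter is held open like this (the springs undo it if let go), so finish still gripping the cap, pushed fully home and turned. Leave the two open tubes in the block and the timer and dropper bottle where they are.

Things in the scene. Friction and masses are not known exactly. Their poses are not given: they have to be found in the camera images.
- tube_stoppered_mid (a point): the sample tube to be read: the only tube with a cork stopper, a round glass tube 18 mm in diameter; the glass is 120 mm tall, the cork shows 10 mm above it. The point lies on its axis 60 mm above its bottom; z along the tube to the cork. It stands 8 mm above the worktop in one of the block's three holes.
- tube_open_a_mid (a point): an open glass tube, 18 mm diameter, 120 mm tall, in another hole of the block; point half-way up on its axis. Stays there.
- tube_open_b_mid (a point): a second open glass tube, same size, in another hole of the block; point half-way up on its axis. Stays there.
- tube_block: wooden block, fixed, 46 mm (x) by 146 mm (y) by 52 mm tall, origin at the centre of its underside; three blind holes 20.5 mm wide and 44 mm deep (bottom 8 mm above the worktop) in a row along its y, 48 mm apart, the middle one at the centre.
- meter: the photometer, fixed: light grey housing 70 mm high, origin on the worktop below the axis of its well; it reaches 62 mm behind the axis (+x), 142 mm in front (-x, a key panel that slopes down) and 70 mm to each side.
- well (a point): on the axis of the well, at the flat top of the metal bayonet collar, 96 mm above the worktop; z up; x points to one of the collar's two openings, the other is opposite. The bore below is 20.4 mm wide, with a funnel; its floor lies 80 mm below this point, so a tube standing in it shows 40 mm of glass and 10 mm of cork above the collar and can lean by up to 3 degrees.
- collar: the bayonet collar on the housing, a metal ring 66 mm across; its flange is 5 mm thick, its throat 44 mm wide, with two openings each 34 degrees wide that reach out to 55 mm across. Under the flange lies the sprung shutter ring (29 mm hole), 10 mm below the collar's top at rest. Origin on the worktop, on the well's axis; x through the openings.
- cap_grip (a point): grasp point on the light cap's wing grip, an upright flat bar on top of the cap, 12 mm thick (along y), 44 mm long (along x), from 75 to 109 mm above the cap's lower rim; this point is on the axis 98 mm above the rim (23 mm above the barrel's top); z up. The ends of the wing point to the two lugs below: the cap goes in with its x along the x of the well, either way round.
- light_cap: loose light cap, 110 g, standing on its open end; origin at the centre of its lower rim. Mid-grey ribbed hollow barrel 49 mm across and 75 mm high; below its shoulder a spigot 40 mm across and 17 mm long with two metal lugs at the lower rim along x, 51 mm over their tips, 9 mm high, 24 degrees wide. The hollow, 32 mm wide and 70 mm deep, clears a tube in the well.
- cap_shoulder (a point): the centre of the cap's shoulder (a 57 mm disc edge facing down), 17 mm above the cap's lower rim, 81 mm below the grasp point of the wing, on the axis. Lugs resting on the shutter ring: 7 mm above the collar's top. Fully home: level with the collar's top (height 0 in the frame of the well). The lugs pass below the collar's flange when it is less than 3 mm above it.
- plunger (a joint): how far the shutter ring is pushed down, m: 0 at rest, 0.007 with the cap fully home; spring 4.8 N at rest, 10.4 N fully home.
- shutter (a joint): turn of the shutter ring, rad, clockwise from above: 0 shut, 1.45 at its stop. The lugs drop between dogs of the ring and carry it round, with up to 0.18 rad of free play in all; the return spring rises from 0.02 to 0.065 N m. The reading runs above 1.2. The rings are of slippery plastic (friction about 0.12): a cap that is let go is lifted by 3 mm and turned back out of the reading position.
- timer: white bench timer standing on its edge, 20 x 62 x 62 mm, a bystander; origin under its centre.
- dropper_mid (a point): glass dropper bottle with a red rubber bulb, 42 mm in diameter, 119 mm tall, a bystander; point 60 mm up its axis.
Things that resemble listed ones, but are neither listed nor needed, are in the scene too. What is shaped like the part that bears tube_stoppered_mid but orange or turquoise is not meant.

How it is judged:
On the way, in this order (a step that is already met when the one before it is completed fails the run):
1. the stoppered tube stands on the floor of the well, let go of (horizontal distance between tube_stoppered_mid and well below 0.005 m and z of tube_stoppered_mid in the frame of well below -0.017 m and angle between tube_stoppered_mid's own z axis and vertical below 0.1 rad and contact force between tube_stoppered and the fingers below 0.1 N), for 0.2 s.
2. the cap is pushed in, its lugs below the collar's flange (horizontal distance between cap_shoulder and well below 0.005 m and z of cap_shoulder in the frame of well below 0.003 m and value of joint plunger above 0.004 m), for 0.1 s.
At the end, for the whole second after the job is handed in: The stoppered tube stands on the well floor (3 mm; tilt under 0.1 rad); the cap, gripped with over 3 N and at rest, is held home over it (shoulder within 1.8 mm of the collar, 4 mm of the axis, tilt under 0.1 rad), turned with the shutter over 1.2 rad open; open tubes stand in the block (value of joint shutter above 1.2 rad and value of joint plunger above 0.005 m and z of cap_shoulder in the frame of well below 0.0018 m and horizontal distance between cap_shoulder and well below 0.004 m and angle between each of cap_grip, tube_stoppered_mid's own z axis and vertical below 0.1 rad and angle between the x axis of cap_grip and the x axis of well, either way round above 1.15 rad and contact force between light_cap and the fingers above 3 N and angular speed of light_cap below 0.2 rad/s and horizontal distance between tube_stoppered_mid and well below 0.005 m and z of tube_stoppered_mid in the frame of well below -0.017 m and angle between each of tube_open_a_mid, tube_open_b_mid's own z axis and vertical below 0.2 rad); the arm keeps its last pose, push and grip.
It fails at once if an open tube is pulled out or tipped (distance of any of tube_open_a_mid, tube_open_b_mid from where it was at the start of the episode above 0.02 m).
It fails at once if the timer or the dropper bottle is knocked over or pushed away (distance of any of timer, dropper_mid from where it was at the start of the episode above 0.03 m).
It also fails if it takes over 64 s, if anything falls off the work surface, if the arm or the gripper's body presses on something with over 40 N, if the wrist force passes 120 N, or if a joint passes its speed limit or range.

### The arm

A 7-joint arm with a two-finger parallel gripper is mounted at the origin on a cart in front of the work surface, level with it; the furniture and walls round the work are solid. World frame = base frame: x ahead of the robot, y to its left, z up, the work surface at z = 0. Lengths are in m, angles in rad, forces in N, time in s.
With the tool pointing down it reaches from about 0.425 to 0.925 m from the base axis. Payload 6.8 kg.
Tool frame: the origin (TCP) lies where the fingers leave the gripper's body, on its centre line; the fingertips stand 73 mm ahead of it and the grasp point (between the pads) lies 54 mm ahead of it; z points along the fingers, y is the direction in which the jaws open and shut (so a half turn about z gives the same grasp; the last joint's range is limited). The gripper opens to 85 mm and grips with 20 to 120 N. Pads are 22 mm wide; open, the fingers measure 114 mm over their backs; the gripper's body (76 mm by 85 mm) begins 54 mm behind the grasp point. The pads swing forward as they close: fully open they stand 13 mm farther back than shut.
Start: joints at [-1.296, 0.477, 0.022, 1.555, -0.011, 1.109, -0.083], TCP at [0.252, 0.626, 0.304] pointing down, gripper open.
Joint ranges: [-2.96, 2.96], [-0.34, 2.1], [-1.41, 1.46], [0.24, 2.44], [-1.37, 4.51], [0.17, 1.92], [-2.96, 2.96]. Speed limits (rad/s): [2.39, 2.39, 3.14, 3.14, 3.14, 3.14, 3.14].

### API

Orientations are given as a rotation vector (axis times angle).
In Python, from bench import r gives the robot as it stands.
- The arm moves only by the shell command python3 -m handwheel 'ROWS' [FORCE]. ROWS is JSON, a list that holds one entry, the list of rows, each a list of 7 numbers: the shift along the world's x, y, z in m, then the turn, a rotation vector about the world's x, y, z in rad, then the finger opening in m, from 0 to 0.0854. A call has 1 to 10 rows; each row shifts and turns the commanded pose from where the row before left it; what a row does not reach is not made up. A row lasts 1/12 s, in which the tool goes at most 41.7 mm and 7.16 degrees, less where a joint would pass 70% of its speed; a pose out of reach is approached as far as the arm can. A call is refused whole if a number of a shift passes 0.0417 or a number of a turn 0.125, either way. A call with a gripper value outside its range is refused whole. The fingers move at their own pace and stop on an object; FORCE is the grip in N (left out, the last holds). Time passes only in rows, so rows that do not move let the fingers close. It gives the time, the measured TCP pose, the force and the opening at its end, in the units of the state.
- r.get_obs(): the state, without advancing time (a new reading comes with each control period).
- r.grab_frame(name): name is "scene" or "top" or "wrist"; returns (picture, depth): 420x560x3 uint8, red, green, blue; 420x560 float32, m along the optical axis (not along the pixel's ray), 0 where there is no reading.
- r.get_calibration(name): a dict with "vertical_fov" (degrees; the focal length in pixels is half the picture's height over the tangent of half this angle, whatever the lens; pixels are square), "cx", "cy" (the principal point, pixels), "R" (3x3) and "t" (3): a world point X has camera coordinates R X + t; the wrist camera has in their place "T_tool_cam" (4x4, takes a point from camera to tool coordinates, whose origin is the TCP and whose axes are the flange's). Camera axes: x right, y down, z forward; pixel columns grow to the right and rows downward; lengths in m; the calibration is good to about 2 mm. The wrist camera is an equidistant fisheye: a pixel r from the principal point sees the ray r / f radians off the axis. A picture is of the moment at which its call begins: read the wrist's pose just before it. get_calibration takes no time and is no camera call.
- r.hand_in(): hands the job in, once; it reports no verdict.
Trained networks look in the newest picture that a camera, given by its name, has taken for a name from the list of things; names that differ only in an ending like _2 or _b are one class to them, and where a whole thing is asked for, a point or a joint stands for the part that bears it (a point fixed in the world has none). Each returns a list of dicts, best first, with "p" (0 to 1); they miss things now and then, are a little off and sometimes report something else, mostly with a low value. They report only what shows in the picture. A call takes as long as a camera call. They do not tell look-alikes from the thing itself.
- r.masks_of(label, camera): "pixels" (420x560 bool, what is visible of it) and "at" ([column, row] in pixels, amid what is visible of it).
The state is a dict: "clock": time; "joints": joint angles; "qvel": joint speeds; "tau": joint torques, N m; "tcp_pos": TCP position; "orientation": TCP orientation; "contact_force": force on the tool from outside, world axes, zero at the start; "moment": the same for the moment, N m; "grip_width": finger opening in m.
Only numpy, scipy, OpenCV 4.12 (cv2) and the standard library are available. Lean on these libraries where they do the work, as an engineer would, in place of code of your own. Each camera call takes 0.05 s, during which the arm holds its last target.

## Working session

There is one attempt and no reset: what is moved stays moved. The work goes in short steps, Python scripts to look and compute and a shell command to move; the robot and the scene stay as the last step left them, time stands still between calls to the robot, and variables do not carry over. Pictures are saved under pics/ and viewed, and the job is handed in when it is done.

```bash
ls; mkdir -p pics; cat > h.py <<'E'
import numpy as np, cv2
from bench import r
from scipy.spatial.transform import Rotation as Ro
def save(name,fn):
    im,d=r.grab_frame(name); cv2.imwrite('pics/'+fn,im[:,:,::-1]); return im,d
def pts(name,d,obs=None):
    c=r.get_calibration(name); H,W=d.shape
    f=H/2/np.tan(np.radians(c['vertical_fov'])/2)
    u,v=np.meshgrid(np.arange(W),np.arange(H)); x=(u-c['cx']);y=(v-c['cy'])
    if name!='wrist':
        P=np.stack([x/f*d,y/f*d,d],-1); R=np.array(c['R']);t=np.array(c['t'])
        return (P-t)@R
    rr=np.hypot(x,y)+1e-9; th=rr/f; k=np.tan(th)/rr
    P=np.stack([x*k*d,y*k*d,d],-1); T=np.array(c['T_tool_cam'])
    P=P@T[:3,:3].T+T[:3,3]
    return P@Ro.from_rotvec(obs['orientation']).as_matrix().T+obs['tcp_pos']
E
python3 - <<'E'
from h import *
o=r.get_obs(); print(o)
for n in ('scene','top','wrist'):
    im,d=save(n,n+'0.png'); c=r.get_calibration(n); print(n,c)
    P=pts(n,d,o); P[d==0]=np.nan; np.save(n+'0.npy',P)
E
```

```text
pics
{'clock': 0.0, 'joints': array([-1.29609315,  0.47781081,  0.02233646,  1.55645753, -0.0114977 ,
        1.10930556, -0.08309281]), 'qvel': array([ 0.00038066, -0.00017166, -0.00316208,  0.00055653,  0.00053546,
       -0.00010185, -0.00083144]), 'tau': array([-7.45394736e-04, -5.96448255e+01,  1.60784908e+00, -2.81207192e+01,
        1.24267468e-02,  9.22514097e-03,  3.93942253e-05]), 'tcp_pos': array([0.25195779, 0.62571192, 0.30291579]), 'orientation': array([-5.97549566e-01, -3.08401994e+00,  2.89096348e-03]), 'contact_force': array([ 0.4321796 ,  0.77917521, -0.45037404]), 'moment': array([ 0.00149961, -0.02578209, -0.04861656]), 'grip_width': 0.08545353774727778}
scene {'vertical_fov': 53.33614060798089, 'cx': 280.68810022842615, 'cy': 215.26122509317423, 'R': array([[-0.60194044, -0.79852487,  0.0050728 ],
       [-0.39234865,  0.29021363, -0.87283365],
       [ 0.69550719, -0.52738418, -0.48799148]]), 't': array([0.3197123 , 0.25488128, 0.68797257])}
top {'vertical_fov': 55.15821317708239, 'cx': 283.6997047359033, 'cy': 208.0113031238502, 'R': array([[-0.02367047, -0.99917715, -0.03293531],
       [-0.98270245,  0.02930763, -0.18285775],
       [ 0.18367254,  0.02803728, -0.98258756]]), 't': array([0.04009834, 0.48584689, 1.01171918])}
wrist {'vertical_fov': 65.70646984690485, 'cx': 275.60654838164294, 'cy': 210.56729169039133, 'T_tool_cam': array([[-2.43742508e-04, -9.55565925e-01, -2.94777380e-01,
         7.52818338e-02],
       [ 9.99999173e-01,  1.39321245e-04, -1.27850021e-03,
         4.18157098e-04],
       [ 1.26275998e-03, -2.94777448e-01,  9.55565101e-01,
        -6.99140668e-02],
       [ 0.00000000e+00,  0.00000000e+00,  0.00000000e+00,
         1.00000000e+00]])}
```

View pics/scene0.png

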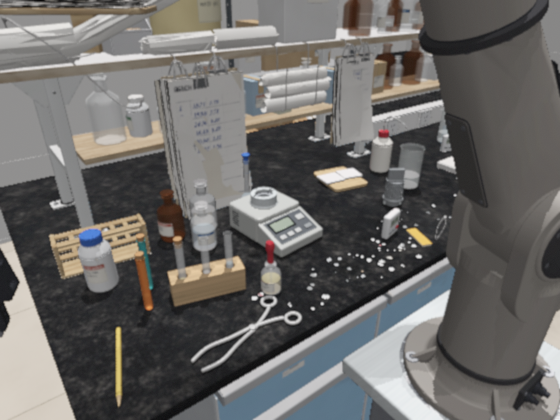

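View pics/top0.png

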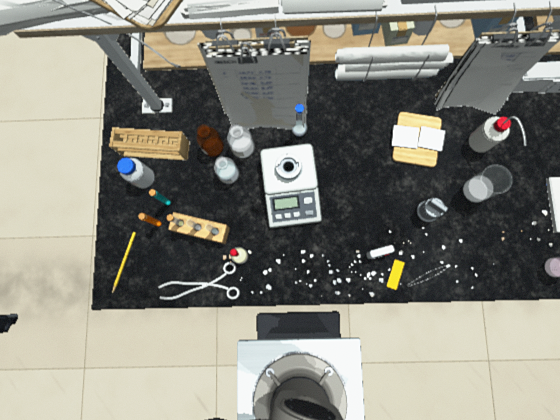

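View pics/wrist0.png

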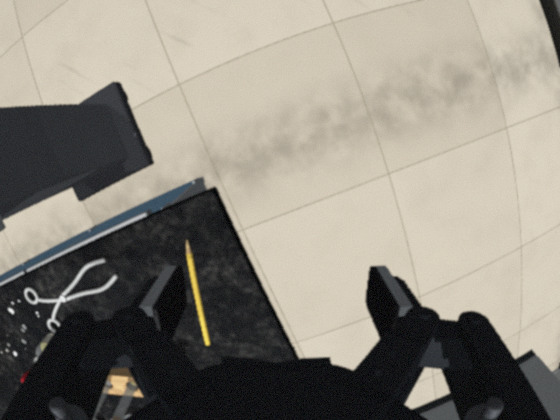

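```bash
python3 - <<'E'
from h import *
im=cv2.imread('pics/top0.png'); a=cv2.resize(im[120:280,130:330],None,fx=4,fy=4,interpolation=cv2.INTER_CUBIC)[:600]; cv2.imwrite('pics/z1.png',a)
im=cv2.imread('pics/scene0.png'); a=cv2.resize(im[150:310,130:330],None,fx=4,fy=4,interpolation=cv2.INTER_CUBIC)[:600]; cv2.imwrite('pics/z2.png',a)
im=cv2.imread('pics/top0.png'); a=cv2.resize(im[150:300,360:560],None,fx=4,fy=4,interpolation=cv2.INTER_CUBIC)[:600]; cv2.imwrite('pics/z3.png',a)
for cam in ('top','scene'):
    P=np.load(cam+'0.npy')
    for l in ('tube_stoppered_mid','tube_open_a_mid','tube_block','meter','collar','light_cap','timer','dropper_mid'):
        for m in r.masks_of(l,cam)[:4]:
            q=P[m['pixels']]; q=q[~np.isnan(q[:,0])]
            print(cam,l,round(m['p'],2),np.round(m['at']),m['pixels'].sum(),np.round(np.percentile(q,[3,50,97],axis=0),3).tolist() if len(q) else 0)
print(r.get_obs()['clock'])
E
```

```text
top tube_stoppered_mid 0.48 [156. 196.] 142 [[0.512, 0.341, -0.001], [0.517, 0.345, 0.09], [0.539, 0.377, 0.131]]
top tube_stoppered_mid 0.47 [148. 218.] 141 [[0.453, 0.365, 0.011], [0.459, 0.368, 0.09], [0.467, 0.379, 0.131]]
top tube_open_a_mid 0.42 [208. 228.] 86 [[0.422, 0.201, 0.051], [0.428, 0.208, 0.097], [0.436, 0.218, 0.128]]
top tube_open_a_mid 0.26 [235. 257.] 205 [[0.349, 0.13, 0.028], [0.364, 0.145, 0.051], [0.382, 0.163, 0.118]]
top tube_block 0.73 [201. 231.] 939 [[0.404, 0.182, -0.001], [0.435, 0.246, 0.05], [0.473, 0.321, 0.076]]
top tube_block 0.7 [429. 210.] 508 [[0.447, -0.384, 0.002], [0.465, -0.345, 0.074], [0.491, -0.329, 0.109]]
top meter 0.84 [292. 187.] 4175 [[0.45, -0.058, 0.026], [0.54, 0.009, 0.066], [0.64, 0.075, 0.095]]
top meter 0.44 [210. 229.] 79 [[0.422, 0.201, 0.051], [0.429, 0.206, 0.097], [0.436, 0.216, 0.127]]
top meter 0.15 [382. 254.] 182 [[0.352, -0.242, 0.02], [0.363, -0.214, 0.06], [0.376, -0.188, 0.064]]
top collar 0.83 [292. 173.] 380 [[0.555, -0.019, 0.069], [0.574, 0.01, 0.094], [0.616, 0.043, 0.098]]
top light_cap 0.83 [433. 211.] 530 
[... 1431 characters left out ...]
.057, 0.009], [0.526, 0.033, 0.05], [0.629, 0.084, 0.095]]
scene meter 0.42 [394. 187.] 648 [[0.448, -0.368, 0.006], [0.464, -0.341, 0.06], [0.487, -0.329, 0.108]]
scene collar 0.55 [265. 198.] 445 [[0.555, -0.015, 0.071], [0.571, 0.023, 0.088], [0.617, 0.046, 0.097]]
scene collar 0.16 [390. 223.] 380 [[0.352, -0.244, 0.004], [0.359, -0.203, 0.039], [0.374, -0.187, 0.062]]
scene light_cap 0.62 [396. 189.] 708 [[0.448, -0.37, 0.002], [0.464, -0.342, 0.059], [0.494, -0.329, 0.108]]
scene timer 0.82 [391. 225.] 404 [[0.352, -0.317, -0.0], [0.36, -0.206, 0.037], [0.445, -0.187, 0.062]]
scene dropper_mid 0.57 [268. 274.] 808 [[0.347, 0.093, -0.0], [0.361, 0.155, 0.043], [0.451, 0.17, 0.115]]
0.95
```

View pics/z1.png

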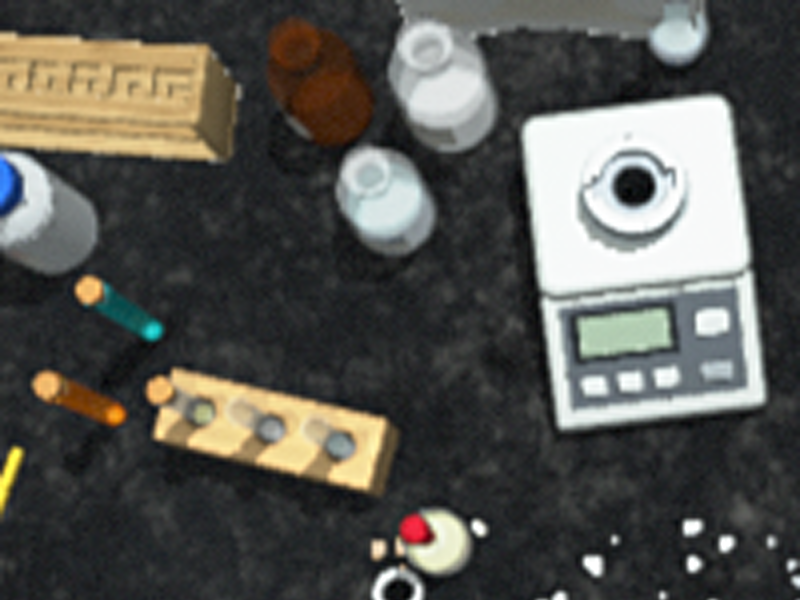

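View pics/z2.png

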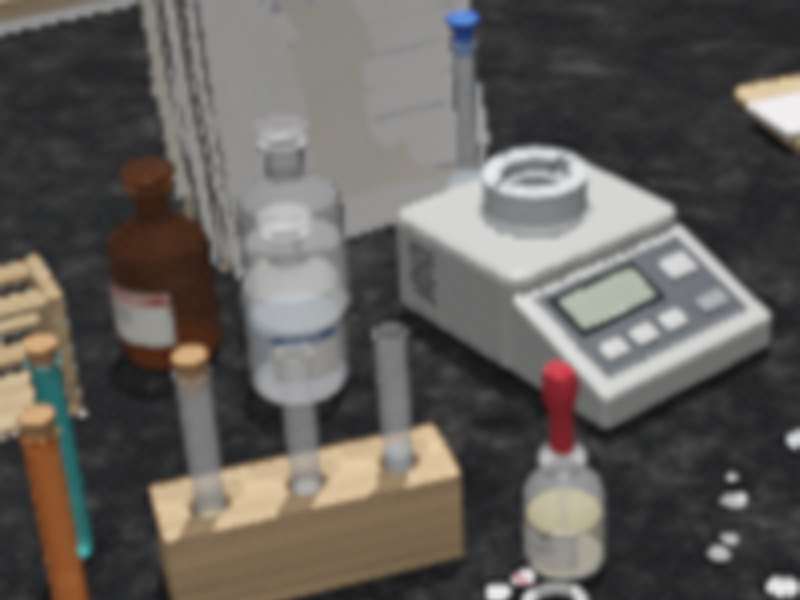

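View pics/z3.png

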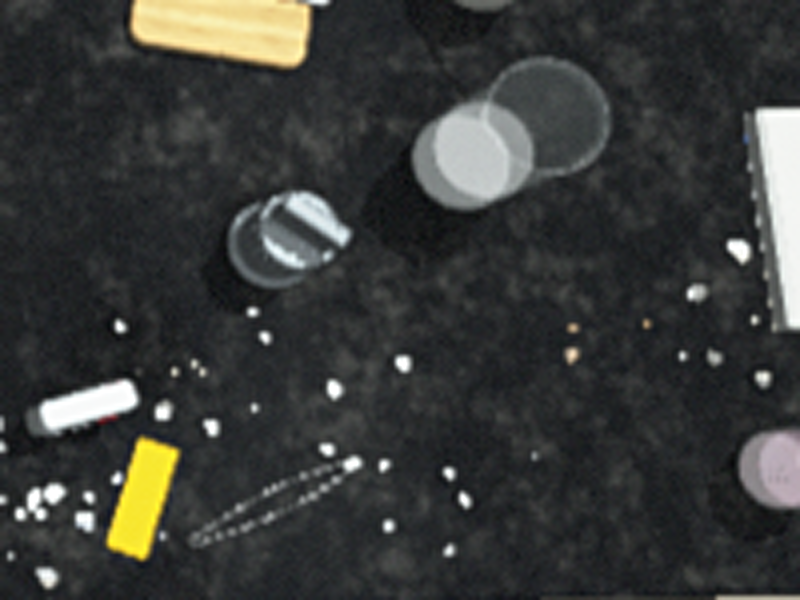

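```bash
python3 - <<'E'
from h import *
from scipy.optimize import least_squares
for cam in ('top','scene'):
    P=np.load(cam+'0.npy')
    def sel(lo,hi):
        m=np.all((P>lo)&(P<hi),-1); return m,P[m]
    m,q=sel([.43,.27,.128],[.475,.325,.15]); print(cam,'cork',len(q),q.mean(0).round(4),np.percentile(q,[2,98],axis=0).round(4).tolist())
    m,q=sel([.53,-.04,.09],[.64,.06,.105]);print('collar',len(q),np.median(q,0).round(4),np.percentile(q,[1,99],axis=0).round(4).tolist())
    f=least_squares(lambda p:np.maximum(np.hypot(*(q[:,:2]-p[:2]).T)-.033,0)+np.maximum(.022-np.hypot(*(q[:,:2]-p[:2]).T),0),[.585,.012]);print(f.x.round(4),f.cost)
    # block top
    m,q=sel([.38,.16,.046],[.5,.345,.058]); c,s,a=cv2.minAreaRect(q[:,:2].astype(np.float32)); print('block',c,s,a,np.median(q[:,2]))
    m,q=sel([.5,-.1,.06],[.7,.12,.08]); c,s,a=cv2.minAreaRect(q[:,:2].astype(np.float32)); print('housing',c,s,a,np.median(q[:,2]))
    m,q=sel([.43,-.41,.098],[.52,-.31,.118]); c,s,a=cv2.minAreaRect(q[:,:2].astype(np.float32)); print('wing',c,s,a,np.median(q[:,2]),len(q))
    m,q=sel([.4,-.45,.067],[.55,-.28,.08]); c,s=cv2.minEnclosingCircle(q[:,:2].astype(np.float32)); print('barrel',c,s,np.median(q[:,2]),len(q))
    # heights of obstacles between
    m,q=sel([.3,-.5,.14],[.8,.45,.5]); print('tall',len(q)); 
    H,xe,ye=np.histogram2d(q[:,0],q[:,1],bins=[np.arange(.3,.85,.05),np.arange(-.5,.5,.05)]);
    for i in range(len(xe)-1): print(round(xe[i],2),H[i].astype(int))
E
```

```text
top cork 37 [0.454  0.3    0.1362] [[0.4476, 0.2943, 0.1293], [0.4611, 0.3067, 0.1408]]
collar 280 [0.5871 0.0134 0.0949] [[0.5551, -0.0186, 0.0903], [0.6178, 0.0435, 0.0986]]
[0.587  0.0125] 5.5928439696980345e-06
block (0.4415070712566376, 0.25503262877464294) (0.1471286565065384, 0.04623338580131531) 74.99519348144531 0.05113770661285551
housing (0.6081791520118713, 0.030301108956336975) (0.1799391657114029, 0.17089317739009857) 5.588699817657471 0.06874214156728248
wing (0.4714168906211853, -0.3535248637199402) (0.044045791029930115, 0.012748722918331623) 52.41781234741211 0.10700243310328218 103
barrel (0.47092217206954956, -0.3530938923358917) 0.02474699728190899 0.07421708224263751 169
tall 27464
0.3 [0 0 0 0 0 0 0 0 0 0 0 0 0 0 0 0 0 0 0]
0.35 [0 0 0 0 0 0 0 0 0 0 0 0 0 0 0 0 0 0 0]
0.4 [0 0 0 0 0 0 0 0 0 0 0 0 0 0 0 0 1 0 0]
0.45 [0 0 0 0 0 0 0 0 0 0 0 0 0 0 0 1 0 0 0]
0.5 [0 0 0 0 0 0 0 0 0 0 0 0 0 0 0 0 0 0 0]
0.55 [0 0 0 0 0 0 0 0 0 0 0 0 0 0 0 0 0 0 0]
0.6 [0 0 0 0 0 0 0 0 0 0 0 0 0 0 0 0 0 0 0]
0.65 [0 0 0 0 0 0 0 0 0 0 0 0 0 0 0 0 0 0 0]
0.7 [1394 1418  982  355  727  
[... 740 characters left out ...]
9436035156 0.10603266811479739 85
barrel (0.4703238904476166, -0.35230427980422974) 0.025307869538664818 0.07444718761596116 111
tall 25225
0.3 [0 0 0 0 0 0 0 0 0 0 0 0 0 0 0 0 0 0 0]
0.35 [0 0 0 0 0 0 0 0 0 0 0 0 0 0 0 0 0 0 0]
0.4 [0 0 0 0 0 0 0 0 0 0 0 0 0 0 0 0 0 0 0]
0.45 [0 0 0 0 0 0 0 0 0 0 0 0 0 0 0 0 0 0 0]
0.5 [0 0 0 0 0 0 0 0 0 0 0 0 0 0 0 0 0 0 0]
0.55 [0 0 0 0 0 0 0 0 0 0 0 0 0 0 0 0 0 0 0]
0.6 [0 0 0 0 0 0 0 0 0 0 0 0 0 0 0 0 0 0 0]
0.65 [0 0 0 0 0 0 0 0 0 0 0 0 0 0 0 0 0 0 0]
0.7 [ 806  847  640  217  483  503  556  539   19  989 1561 1728 1810  801
   35    1    0    0    0]
0.75 [ 140  150  601  407  457  377  309  535  497  543  621  633  753 1547
  521  670  877 2466 1586]
```

```bash
python3 -m handwheel '[[[0.0168,-0.0271,0,0,0,-0.122,0.06],[0.0168,-0.0271,0,0,0,-0.122,0.06],[0.0168,-0.0271,0,0,0,-0.122,0.06],[0.0168,-0.0271,0,0,0,-0.122,0.06],[0.0168,-0.0271,0,0,0,-0.122,0.06],[0.0168,-0.0271,0,0,0,-0.122,0.06],[0.0168,-0.0271,0,0,0,-0.122,0.06],[0.0168,-0.0271,0,0,0,-0.122,0.06],[0.0168,-0.0271,0,0,0,-0.122,0.06],[0.0168,-0.0271,0,0,0,-0.122,0.06]]]' 25
python3 -m handwheel '[[[0.0168,-0.0271,0,0,0,-0.122,0.06],[0.0168,-0.0271,0,0,0,-0.122,0.06],[0,0,0,0,0,0,0.06],[0,0,0,0,0,0,0.06]]]'
cat >> h.py <<'E'
def st():
    o=r.get_obs(); R=Ro.from_rotvec(o['orientation']).as_matrix()
    print('t',o['clock'],'tcp',o['tcp_pos'].round(4),'yawY',np.degrees(np.arctan2(R[1,1],R[0,1])).round(2),'tilt',R[:,2].round(4),'grasp',(o['tcp_pos']+.054*R[:,2]).round(4),'F',o['contact_force'].round(2),'M',o['moment'].round(2),'w',round(o['grip_width'],4),'q',o['joints'].round(3)); return o
E
python3 - <<'E'
from h import *
o=st()
im,d=save('wrist','w1.png'); P=pts('wrist',d,o);P[d==0]=np.nan;np.save('w1.npy',P)
m=np.all((P>[.43,.27,.128])&(P<[.475,.325,.15]),-1);q=P[m];print(len(q),q.mean(0),np.percentile(q,[2,98],axis=0).round(4).tolist())
E
```

```text
clock: 1.78
tcp_pos: [0.4207, 0.3538, 0.3042]
orientation: [-2.263, -2.179, -0.001]
contact_force: [0.8, 0.9, 0.5]
grip_width: 0.0598
clock: 2.12
tcp_pos: [0.4548, 0.2991, 0.3042]
orientation: [2.509, 1.89, 0.001]
contact_force: [0.3, 0.7, 0.5]
grip_width: 0.0599
t 2.1167 tcp [0.4548 0.2991 0.3042] yawY -16.03 tilt [ 6.e-04  0.e+00 -1.e+00] grasp [0.4549 0.2991 0.2502] F [0.31 0.66 0.54] M [ 0.06  0.06 -0.03] w 0.0599 q [-1.051  0.273  0.429  1.893 -0.133  1.003 -0.844]
356 [0.45649871 0.3021875  0.13697299] [[0.4495, 0.2946, 0.1283], [0.4633, 0.3089, 0.139]]
```

View pics/w1.png

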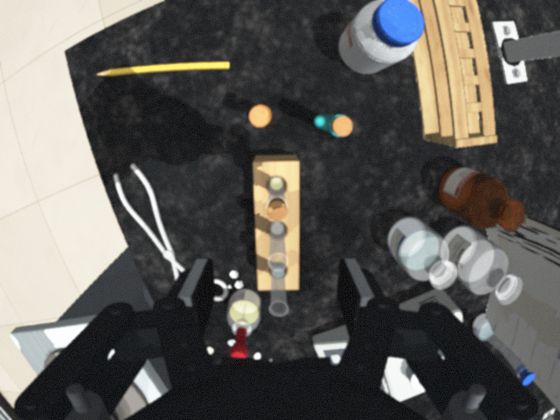

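```bash
python3 -m handwheel '[[[0,0.002,-0.02,0,0,0,0.06],[0,0,-0.02,0,0,0,0.06],[0,0,-0.02,0,0,0,0.06],[0,0,-0.02,0,0,0,0.06],[0,0,-0.02,0,0,0,0.06],[0,0,-0.02,0,0,0,0.06],[0,0,-0.01,0,0,0,0.06],[0,0,-0.004,0,0,0,0.06],[0,0,0,0,0,0,0.06]]]'
python3 - <<'E'
from h import *
o=st()
im,d=save('wrist','w2.png');im,d=save('scene','s2.png')
E
```

```text
clock: 2.92
tcp_pos: [0.4531, 0.3036, 0.1693]
orientation: [-2.504, -1.897, 0.002]
contact_force: [-0.0, 0.1, 0.9]
grip_width: 0.0603
t 2.9167 tcp [0.4531 0.3036 0.1693] yawY -15.71 tilt [-1.2e-03 -7.0e-04 -1.0e+00] grasp [0.453  0.3036 0.1153] F [-0.03  0.13  0.94] M [-0.03 -0.04  0.03] w 0.0603 q [-0.991  0.458  0.363  2.    -0.24   0.725 -0.755]
```

View pics/w2.png

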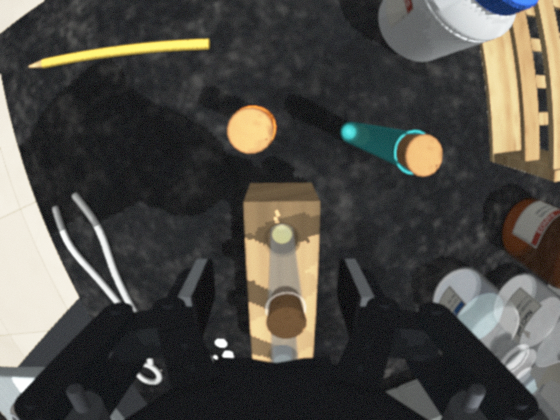

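View pics/s2.png

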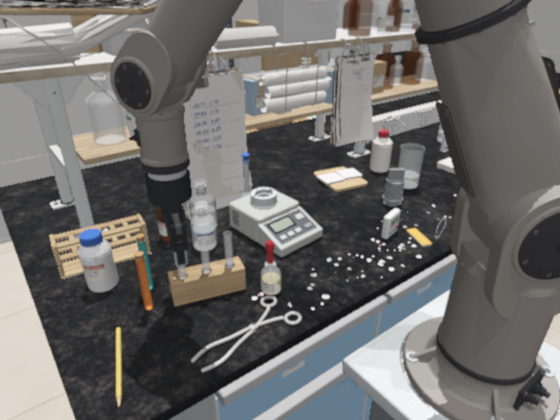

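```bash
python3 -m handwheel '[[[0.002,-0.0025,-0.001,0,0,0,0.06],[0,0,0,0,0,0,0.04],[0,0,0,0,0,0,0.025],[0,0,0,0,0,0,0.0],[0,0,0,0,0,0,0.0],[0,0,0,0,0,0,0.0]]]' 25
python3 - <<'E'
from h import *
o=st()
im,d=save('wrist','w3.png')
E
```

```text
clock: 3.52
tcp_pos: [0.456, 0.3006, 0.1693]
orientation: [-2.506, -1.895, -0.001]
contact_force: [-0.6, -0.4, 3.3]
grip_width: 0.0171
t 3.5167 tcp [0.456  0.3006 0.1693] yawY -15.82 tilt [ 6.e-04  6.e-04 -1.e+00] grasp [0.456  0.3006 0.1153] F [-0.61 -0.36  3.32] M [-0.06  0.02 -0.01] w 0.0171 q [-0.984  0.459  0.364  2.    -0.241  0.723 -0.749]
```

View pics/w3.png

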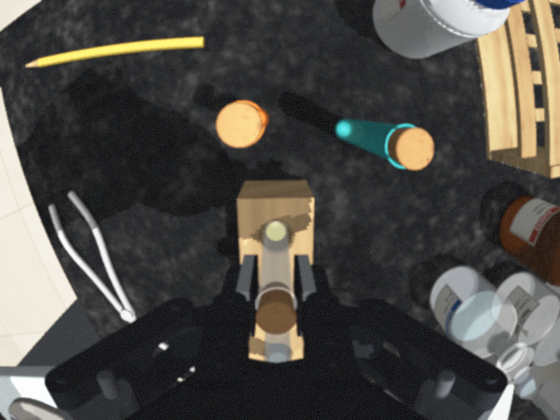

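```bash
python3 -m handwheel '[[[0,0,0.005,0,0,0,0],[0,0,0.015,0,0,0,0],[0,0,0.02,0,0,0,0],[0,0,0.02,0,0,0,0],[0,0,0.025,0,0,0,0],[0,0,0.025,0,0,0,0],[0,0,0.02,0,0,0,0],[0,0,0.01,0,0,0,0],[0,0,0,0,0,0,0]]]' 30
python3 - <<'E'
from h import *
o=st()
im,d=save('wrist','w4.png');P=pts('wrist',d,o);P[d==0]=np.nan
im,d=save('scene','s4.png')
np.save('w4.npy',P)
cv2.imwrite('pics/s4z.png',cv2.resize(im[100:310,100:380,::-1],None,fx=2.8,fy=2.8,interpolation=cv2.INTER_CUBIC))
c=r.get_calibration('wrist')
E
```

```text
clock: 4.32
tcp_pos: [0.4565, 0.301, 0.3111]
orientation: [-2.505, -1.894, -0.006]
contact_force: [0.5, 0.0, -0.1]
grip_width: 0.017
t 4.3167 tcp [0.4565 0.301  0.3111] yawY -15.82 tilt [ 0.0028  0.003  -1.    ] grasp [0.4567 0.3011 0.2571] F [ 0.54  0.01 -0.1 ] M [ 0.01 -0.03 -0.05] w 0.017 q [-1.054  0.268  0.433  1.882 -0.132  1.015 -0.842]
```

View pics/s4z.png

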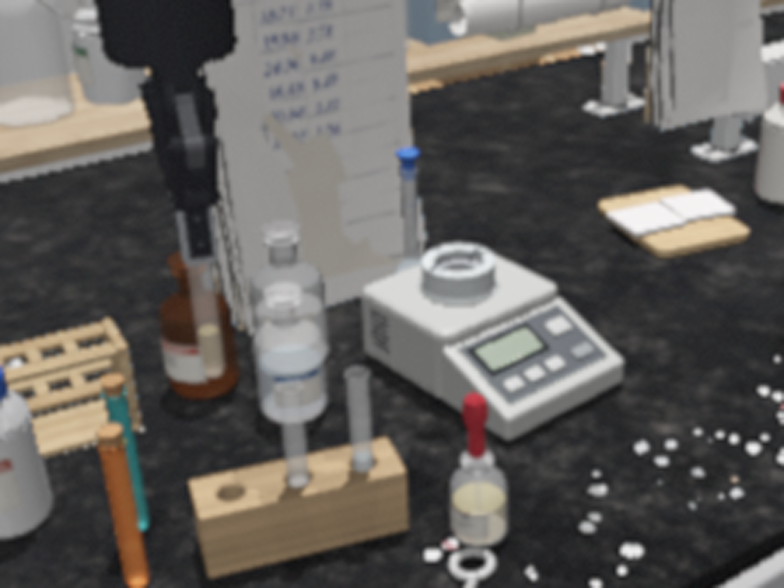

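View pics/w4.png

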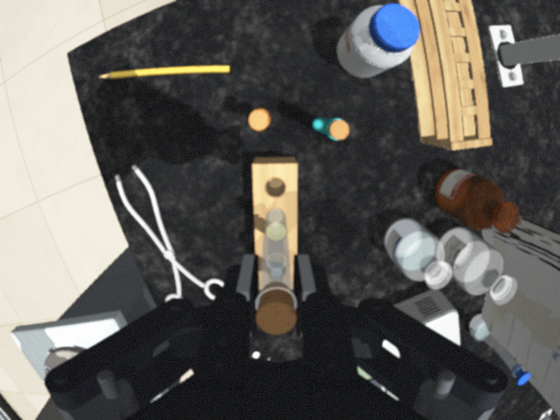

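```bash
cat > tube.py <<'E'
from h import *
from scipy.optimize import least_squares
def tube(zb=None):
    # fit tube axis offset in tool frame from scene, top, wrist depth of glass
    o=r.get_obs(); R=Ro.from_rotvec(o['orientation']).as_matrix()
    for cam in ('scene','top','wrist'):
        im,d=r.grab_frame(cam); P=pts(cam,d,o); P[d==0]=np.nan
        L=(P-o['tcp_pos'])@R
        m=(np.hypot(L[...,0],L[...,1])<.018)&(L[...,2]>.078)&(L[...,2]<.165)
        q=L[m]
        print(cam,m.sum(),end=' ')
        if m.sum()<30: print(); continue
        def res(p):
            c=p[:2]+(q[:,2:]-.1)*p[2:4]; return np.hypot(q[:,0]-c[:,0],q[:,1]-c[:,1])-.009
        f=least_squares(res,[0,0,0,0],loss='soft_l1',f_scale=.001)
        print('offset tool xy at .1:',f.x[:2].round(4),'slope',f.x[2:].round(4),'z range',np.percentile(q[:,2],[1,99]).round(4),'rms',np.sqrt(np.median(f.fun**2)).round(4))
        # cork
        m=(np.hypot(L[...,0],L[...,1])<.018)&(L[...,2]>.018)&(L[...,2]<.04); 
        if m.sum(): print('  cork',m.sum(),np.percentile(L[m],[2,50,98],axis=0).round(4).tolist())
E
python3 -c "
from tube import *
st();tube()"
```

```text
t 4.4167 tcp [0.4553 0.3004 0.3082] yawY -15.8 tilt [-6.e-04 -3.e-04 -1.e+00] grasp [0.4553 0.3003 0.2542] F [ 0.05 -0.85 -0.45] M [-0.02 -0.    0.01] w 0.0171 q [-1.054  0.271  0.432  1.885 -0.133  1.014 -0.841]
scene 352 offset tool xy at .1: [-0.0004  0.001 ] slope [0.0012 0.0021] z range [0.0795 0.1583] rms 0.0007
  cork 13 [[-0.0027, -0.0156, 0.0218], [0.0106, 0.0103, 0.0269], [0.0119, 0.0127, 0.0384]]
top 79 offset tool xy at .1: [ 0.0014 -0.0019] slope [-0.0005 -0.0114] z range [0.08   0.1555] rms 0.0004
  cork 48 [[-0.0131, -0.0124, 0.0214], [-0.0057, 0.0009, 0.034], [0.0002, 0.0108, 0.0394]]
wrist 1080 offset tool xy at .1: [-0.0006 -0.    ] slope [-0.0009 -0.0024] z range [0.0785 0.1533] rms 0.0002
  cork 2847 [[-0.0089, -0.0127, 0.0195], [0.0049, -0.0002, 0.032], [0.0126, 0.0128, 0.0394]]
```

```bash
python3 -m handwheel '[[[0.004,-0.01,0.008,0,0,0,0],[0.0135,-0.03,0.008,0,0,0,0],[0.0135,-0.03,0.004,0,0,0,0],[0.0135,-0.03,0,0,0,0,0],[0.0135,-0.03,0,0,0,0,0],[0.0135,-0.03,0,0,0,0,0],[0.0135,-0.03,0,0,0,0,0],[0.0135,-0.03,0,0,0,0,0],[0.0135,-0.03,0,0,0,0,0],[0.0135,-0.026,0,0,0,0,0]]]' 30
python3 -m handwheel '[[[0.007,-0.012,0,0,0,0,0],[0,0,0,0,0,0,0],[0,0,0,0,0,0,0],[0,0,0,0,0,0,0]]]' 30
python3 - <<'E'
from tube import *
o=st()
im,d=save('wrist','w5.png');P=pts('wrist',d,o);P[d==0]=np.nan;np.save('w5.npy',P)
im,d=save('top','t5.png')
q=P[np.all((P>[.53,-.05,.09])&(P<[.65,.07,.105]),-1)]
f=least_squares(lambda p:np.maximum(np.hypot(*(q[:,:2]-p[:2]).T)-.033,0)+np.maximum(.022-np.hypot(*(q[:,:2]-p[:2]).T),0),[.585,.012]);print(len(q),f.x.round(4),f.cost,np.median(q,0))
cv2.imwrite('pics/t5z.png',cv2.resize(im[120:260,200:380,::-1],None,fx=4,fy=4,interpolation=cv2.INTER_CUBIC))
E
```

```text
clock: 5.4
tcp_pos: [0.5814, 0.021, 0.329]
orientation: [2.507, 1.892, -0.001]
contact_force: [0.0, -0.4, 0.1]
grip_width: 0.0171
clock: 5.73
tcp_pos: [0.5878, 0.0131, 0.3286]
orientation: [-2.505, -1.895, 0.001]
contact_force: [0.4, 0.3, -0.0]
grip_width: 0.0171
t 5.7333 tcp [0.5878 0.0131 0.3286] yawY -15.78 tilt [-1.e-03  4.e-04 -1.e+00] grasp [0.5877 0.0131 0.2746] F [ 0.39  0.26 -0.05] M [ 0.02 -0.02  0.03] w 0.0171 q [-0.573  0.344  0.573  1.771 -0.208  1.088 -0.205]
1692 [0.5897 0.0126] 4.639251284552835e-07 [0.59733818 0.01794194 0.09581382]
```

View pics/w5.png

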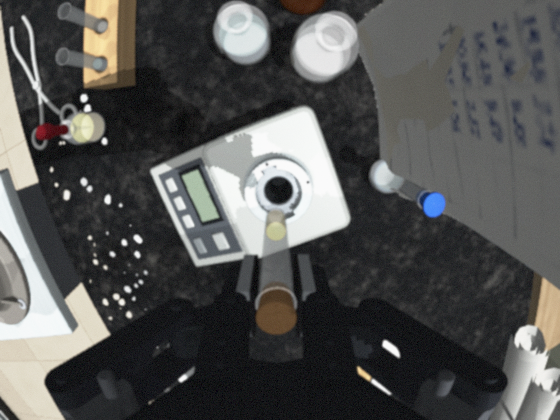

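View pics/t5z.png

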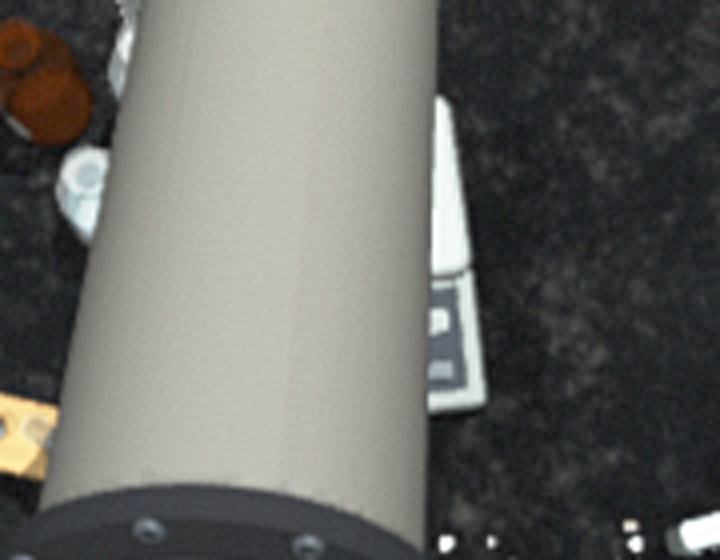

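```bash
python3 -m handwheel '[[[0,0,-0.015,0,0,0,0],[0,0,-0.02,0,0,0,0],[0,0,-0.015,0,0,0,0],[0,0,-0.005,0,0,0,0],[0,0,0,0,0,0,0],[0,0,0,0,0,0,0]]]' 30
python3 - <<'E'
from tube import *
o=st()
im,d=save('wrist','w6.png');P=pts('wrist',d,o);P[d==0]=np.nan;np.save('w6.npy',P)
q=P[np.all((P>[.53,-.05,.09])&(P<[.65,.07,.103]),-1)]
f=least_squares(lambda p:np.maximum(np.hypot(*(q[:,:2]-p[:2]).T)-.033,0)+np.maximum(.022-np.hypot(*(q[:,:2]-p[:2]).T),0),[.585,.012]);print(len(q),f.x.round(4),f.cost,np.median(q,0))
q=P[np.all((P>[.53,-.05,.07])&(P<[.65,.07,.105]),-1)]
# outer edge circle: points at side
# rectified: height map colour at world grid
lo=np.array([.545,-.03]); S=8000
H=np.zeros((680,680),np.float32)
mk=(np.abs(P[...,0]-.588)<.042)&(np.abs(P[...,1]-.0125)<.042)&(P[...,2]<.13)
u=((P[mk][:,:2]-[.546,-.0295])*S/1.0).astype(int)
img=np.zeros((680,680,3),np.uint8)
col=im[mk][:,::-1]
for (a,b),c,z in zip(u,col,P[mk][:,2]):
    if 0<=a<680 and 0<=b<680: cv2.circle(img,(679-b,679-a),5,[int(v) for v in c],-1)
cv2.imwrite('pics/rect6.png',img)
cv2.imwrite('pics/w6z.png',cv2.resize(im[100:310,180:400,::-1],None,fx=2.8,fy=2.8,interpolation=cv2.INTER_CUBIC))
tube()
E
```

```text
clock: 6.33
tcp_pos: [0.5883, 0.013, 0.2744]
orientation: [2.505, 1.896, 0.0]
contact_force: [-0.6, 1.0, 0.5]
grip_width: 0.0171
t 6.3333 tcp [0.5883 0.013  0.2744] yawY -15.76 tilt [ 3.e-04  1.e-04 -1.e+00] grasp [0.5883 0.013  0.2204] F [-0.65  0.98  0.46] M [ 0.06 -0.01  0.05] w 0.0171 q [-0.55   0.403  0.55   1.828 -0.25   0.98  -0.17 ]
2460 [0.5897 0.0125] 8.360916137276605e-07 [0.59724885 0.01866489 0.09585315]
scene 189 offset tool xy at .1: [-0.0007  0.0009] slope [0.0032 0.0004] z range [0.0786 0.158 ] rms 0.0011
  cork 36 [[-0.0054, -0.0145, 0.0198], [0.0084, 0.0096, 0.0293], [0.0119, 0.0145, 0.0392]]
top 0 
wrist 1075 offset tool xy at .1: [-0.0006 -0.    ] slope [ 0.     -0.0044] z range [0.0785 0.1534] rms 0.0002
  cork 2819 [[-0.0091, -0.0126, 0.0195], [0.0048, 0.0002, 0.032], [0.0126, 0.0127, 0.0393]]
```

View pics/rect6.png

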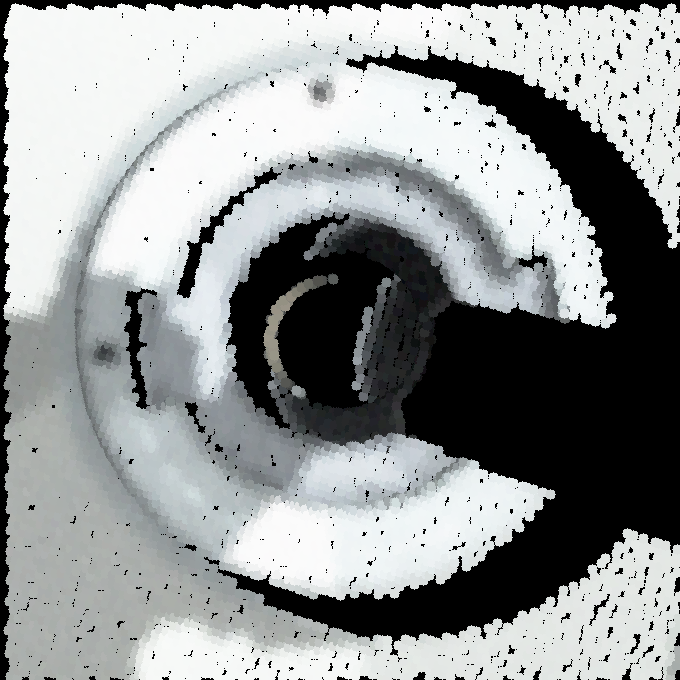

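View pics/w6z.png

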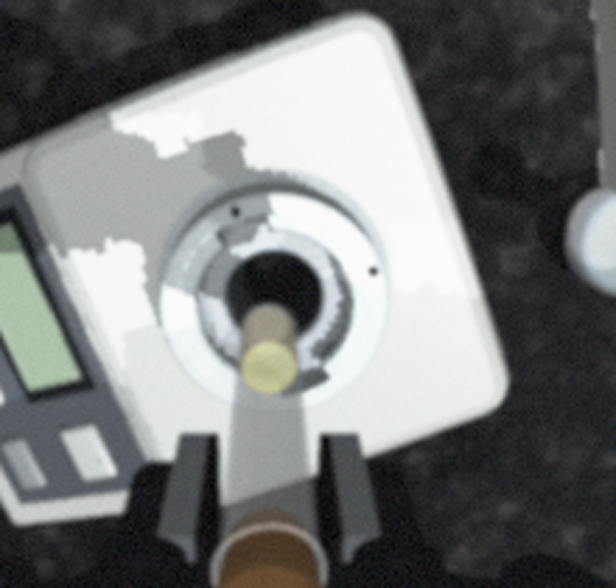

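```bash
python3 -m handwheel '[[[0,-0.0005,-0.01,0,0,0,0],[0,0,-0.01,0,0,0,0],[0,0,-0.005,0,0,0,0],[0,0,0,0,0,0,0],[0,0,0,0,0,0,0]]]' 30
python3 - <<'E'
from tube import *
o=st()
im,d=save('wrist','w7.png')
cv2.imwrite('pics/w7z.png',cv2.resize(im[100:310,180:400,::-1],None,fx=2.8,fy=2.8,interpolation=cv2.INTER_CUBIC))
im,d=save('scene','s7.png')
cv2.imwrite('pics/s7z.png',cv2.resize(im[100:250,200:340,::-1],None,fx=4,fy=4,interpolation=cv2.INTER_CUBIC))
tube()
E
```

```text
clock: 6.95
tcp_pos: [0.5879, 0.0119, 0.2482]
orientation: [-2.506, -1.894, 0.002]
contact_force: [0.2, 0.1, -0.1]
grip_width: 0.0172
t 6.95 tcp [0.5879 0.0119 0.2482] yawY -15.82 tilt [-1.5e-03 -4.0e-04 -1.0e+00] grasp [0.5878 0.0119 0.1942] F [ 0.19  0.09 -0.1 ] M [-0.01 -0.01 -0.05] w 0.0172 q [-0.536  0.434  0.537  1.852 -0.271  0.93  -0.152]
scene 209 offset tool xy at .1: [-0.0003  0.0013] slope [ 0.0079 -0.0016] z range [0.0791 0.1638] rms 0.001
  cork 32 [[0.0042, -0.0143, 0.0189], [0.0086, 0.0098, 0.028], [0.0119, 0.0139, 0.0392]]
top 0 
wrist 1551 offset tool xy at .1: [-0.0006 -0.0001] slope [ 0.0139 -0.0284] z range [0.0788 0.1644] rms 0.0005
  cork 2825 [[-0.0088, -0.0127, 0.0193], [0.0049, -0.0002, 0.032], [0.0126, 0.0127, 0.0392]]
```

View pics/w7z.png

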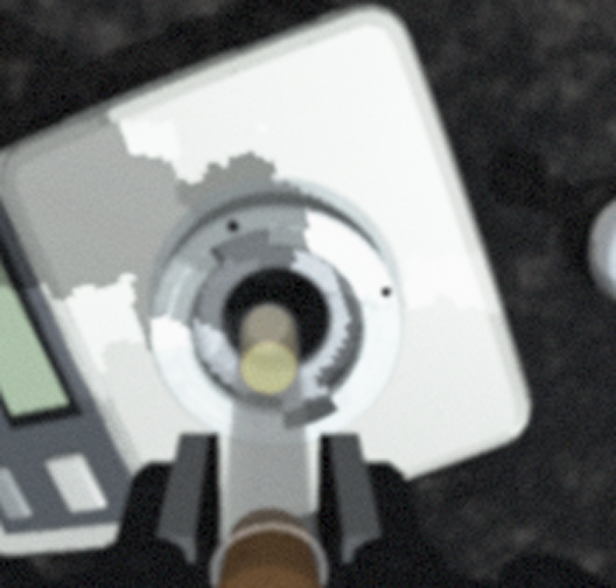

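View pics/s7z.png

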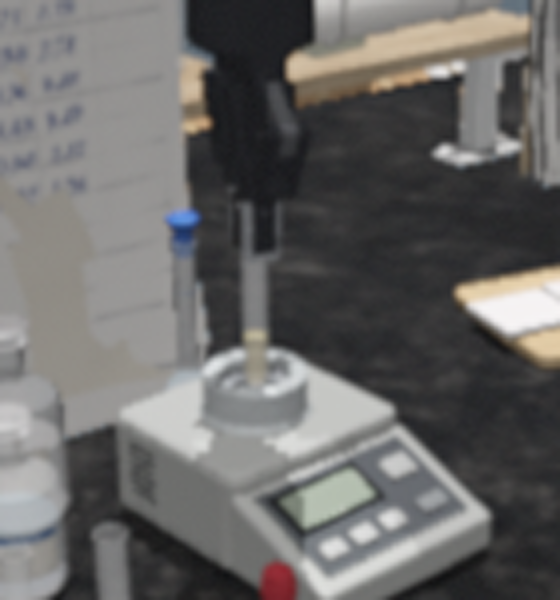

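```bash
python3 -m handwheel '[[[0.001,-0.0003,-0.004,0,0,0,0],[0,0,-0.004,0,0,0,0],[0,0,-0.004,0,0,0,0],[0,0,-0.004,0,0,0,0],[0,0,0,0,0,0,0]]]' 30
python3 -m handwheel '[[[0,0,-0.004,0,0,0,0],[0,0,-0.004,0,0,0,0],[0,0,0,0,0,0,0]]]' 30
python3 -c "
from tube import *
st()"
```

```text
clock: 7.62
tcp_pos: [0.5887, 0.0117, 0.2317]
orientation: [-2.505, -1.894, 0.003]
contact_force: [-0.3, -0.7, -0.8]
grip_width: 0.0174
clock: 7.87
tcp_pos: [0.5888, 0.0117, 0.224]
orientation: [-2.505, -1.894, 0.002]
contact_force: [0.6, -0.1, 0.5]
grip_width: 0.0172
t 7.8667 tcp [0.5888 0.0117 0.224 ] yawY -15.81 tilt [-1.2e-03 -2.0e-04 -1.0e+00] grasp [0.5888 0.0117 0.17  ] F [ 0.58 -0.08  0.49] M [-0.03  0.02 -0.01] w 0.0172 q [-0.521  0.466  0.521  1.869 -0.293  0.885 -0.134]
```

```bash
python3 -m handwheel '[[[0,0,-0.006,0,0,0,0],[0,0,-0.006,0,0,0,0],[0,0,-0.006,0,0,0,0],[0,0,0,0,0,0,0]]]' 30
python3 -m handwheel '[[[0,0,-0.006,0,0,0,0],[0,0,-0.006,0,0,0,0],[0,0,-0.006,0,0,0,0],[0,0,0,0,0,0,0]]]' 30
python3 -m handwheel '[[[0,0,-0.004,0,0,0,0],[0,0,-0.003,0,0,0,0],[0,0,-0.002,0,0,0,0],[0,0,0,0,0,0,0]]]' 30
python3 -c "
from tube import *
st()"
```

```text
clock: 8.2
tcp_pos: [0.5885, 0.0117, 0.2054]
orientation: [-2.505, -1.894, 0.003]
contact_force: [0.7, -0.6, -0.5]
grip_width: 0.0174
clock: 8.53
tcp_pos: [0.5885, 0.0117, 0.1875]
orientation: [-2.505, -1.894, 0.003]
contact_force: [0.2, -0.4, -0.6]
grip_width: 0.0167
clock: 8.87
tcp_pos: [0.589, 0.0117, 0.1795]
orientation: [-2.506, -1.895, 0.001]
contact_force: [0.7, -0.4, -0.6]
grip_width: 0.0169
t 8.8667 tcp [0.589  0.0117 0.1795] yawY -15.81 tilt [-6.e-04 -1.e-04 -1.e+00] grasp [0.589  0.0117 0.1255] F [ 0.66 -0.43 -0.61] M [0.   0.02 0.  ] w 0.0169 q [-0.493  0.525  0.489  1.898 -0.334  0.8   -0.1  ]
```

```bash
python3 -m handwheel '[[[0,0,-0.0015,0,0,0,0],[0,0,-0.001,0,0,0,0],[0,0,0,0,0,0,0]]]' 30
python3 -m handwheel '[[[0,0,0,0,0,0,0.03],[0,0,0,0,0,0,0.045],[0,0,0,0,0,0,0.045],[0,0,0,0,0,0,0.045]]]' 30
python3 - <<'E'
from tube import *
o=st()
im,d=save('wrist','w8.png')
im,d=save('scene','s8.png')
cv2.imwrite('pics/s8z.png',cv2.resize(im[100:250,200:340,::-1],None,fx=4,fy=4,interpolation=cv2.INTER_CUBIC))
E
```

```text
clock: 9.12
tcp_pos: [0.5893, 0.0116, 0.1775]
orientation: [2.506, 1.895, 0.0]
contact_force: [0.1, -0.5, -0.2]
grip_width: 0.0169
clock: 9.45
tcp_pos: [0.5892, 0.0117, 0.1775]
orientation: [2.506, 1.895, 0.0]
contact_force: [0.1, -0.3, -0.2]
grip_width: 0.045
t 9.45 tcp [0.5892 0.0117 0.1775] yawY -15.82 tilt [ 1.e-04  0.e+00 -1.e+00] grasp [0.5892 0.0117 0.1235] F [ 0.13 -0.29 -0.18] M [-0.    0.02  0.03] w 0.045 q [-0.492  0.528  0.487  1.899 -0.337  0.796 -0.099]
```

View pics/w8.png

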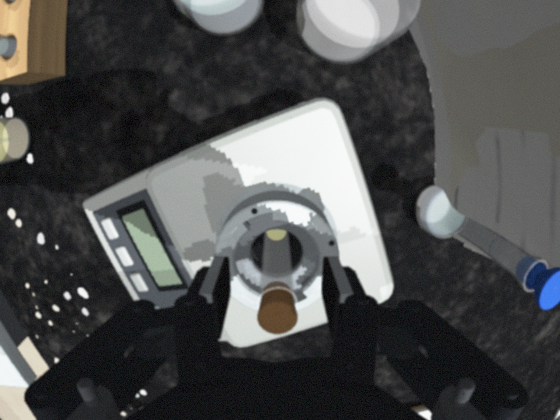

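View pics/s8z.png

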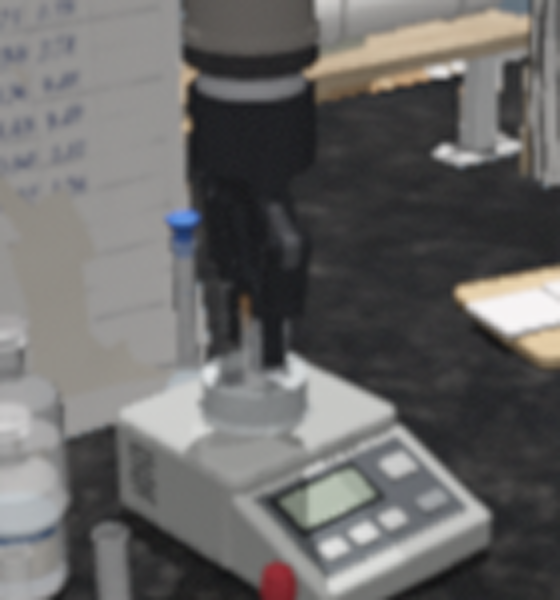

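```bash
python3 -m handwheel '[[[0,0,0.01,0,0,0,0.05],[0,0,0.025,0,0,0,0.05],[0,0,0.03,0,0,0,0.05],[0,0,0.03,0,0,0,0.06],[0,0,0.02,0,0,0,0.06],[0,0,0.005,0,0,0,0.06]]]' 30
python3 - <<'E'
from tube import *
o=st()
im,d=save('wrist','w9.png');P=pts('wrist',d,o);P[d==0]=np.nan
m=np.all((P>[.56,-.02,.135])&(P<[.62,.04,.16]),-1);q=P[m];print('cork',len(q),q.mean(0).round(4),np.percentile(q,[2,98],axis=0).round(4).tolist())
q=P[np.all((P>[.53,-.05,.09])&(P<[.65,.07,.103]),-1)]
f=least_squares(lambda p:np.maximum(np.hypot(*(q[:,:2]-p[:2]).T)-.033,0)+np.maximum(.022-np.hypot(*(q[:,:2]-p[:2]).T),0),[.585,.012]);print(len(q),f.x.round(4))
E
python3 -m handwheel '[[[-0.008,-0.02,0,0,0,-0.035,0.06],[-0.0105,-0.0335,0,0,0,-0.035,0.06],[-0.0105,-0.0335,0,0,0,-0.035,0.06],[-0.0105,-0.0335,0,0,0,-0.035,0.06],[-0.0105,-0.0335,0,0,0,-0.035,0.06],[-0.0105,-0.0335,0,0,0,-0.035,0.06],[-0.0105,-0.0335,0,0,0,-0.035,0.06],[-0.0105,-0.0335,0,0,0,-0.035,0.06],[-0.0105,-0.0335,0,0,0,-0.035,0.06],[-0.0105,-0.0335,0,0,0,-0.035,0.06]]]' 30
python3 -m handwheel '[[[-0.0105,-0.03,0,0,0,-0.034,0.06],[-0.005,-0.012,0,0,0,0,0.06],[0,0,0,0,0,0,0.06],[0,0,0,0,0,0,0.06],[0,0,0,0,0,0,0.06]]]' 30
python3 - <<'E'
from tube import *
o=st()
im,d=save('wrist','w10.png');P=pts('wrist',d,o);P[d==0]=np.nan
q=P[np.all((P>[.43,-.41,.098])&(P<[.52,-.31,.118]),-1)]; c,s,a=cv2.minAreaRect(q[:,:2].astype(np.float32)); print('wing',c,s,a,np.median(q[:,2]),len(q))
im,d=save('top','t10.png');P=pts('top',d,o);P[d==0]=np.nan
m=np.all((P>[.56,-.02,.125])&(P<[.62,.04,.16]),-1);q=P[m];print('top cork',len(q),q.mean(0).round(4),np.percentile(q,[2,98],axis=0).round(4).tolist())
q=P[np.all((P>[.53,-.05,.09])&(P<[.65,.07,.103]),-1)]
f=least_squares(lambda p:np.maximum(np.hypot(*(q[:,:2]-p[:2]).T)-.033,0)+np.maximum(.022-np.hypot(*(q[:,:2]-p[:2]).T),0),[.585,.012]);print(len(q),f.x.round(4))
im,d=save('scene','s10.png');P=pts('scene',d,o);P[d==0]=np.nan
m=np.all((P>[.56,-.02,.125])&(P<[.62,.04,.16]),-1);q=P[m];print('scene cork',len(q),q.mean(0).round(4),np.percentile(q,[2,98],axis=0).round(4).tolist())
cv2.imwrite('pics/s10z.png',cv2.resize(im[100:310,180:440,::-1],None,fx=2.8,fy=2.8,interpolation=cv2.INTER_CUBIC))
E
```

```text
clock: 10.05
tcp_pos: [0.5909, 0.0112, 0.3021]
orientation: [2.504, 1.892, 0.01]
contact_force: [0.3, -0.5, 0.8]
grip_width: 0.0596
t 10.05 tcp [0.5909 0.0112 0.3021] yawY -15.85 tilt [ 0.0067  0.0012 -1.    ] grasp [0.5912 0.0112 0.2481] F [ 0.34 -0.54  0.82] M [ 0.   -0.02  0.06] w 0.0596 q [-0.561  0.374  0.567  1.798 -0.232  1.029 -0.183]
cork 415 [0.5901 0.0136 0.1443] [[0.5826, 0.0058, 0.1355], [0.5973, 0.0202, 0.1469]]
2288 [0.589  0.0092]
clock: 10.93
tcp_pos: [0.4848, -0.3113, 0.2962]
orientation: [-2.798, -1.425, 0.002]
contact_force: [0.7, -0.0, -0.3]
grip_width: 0.0601
clock: 11.35
tcp_pos: [0.4716, -0.3503, 0.2965]
orientation: [-2.819, -1.383, 0.0]
contact_force: [0.3, -0.1, -0.5]
grip_width: 0.0599
t 11.35 tcp [ 0.4716 -0.3503  0.2965] yawY -37.72 tilt [-0.001   0.0016 -1.    ] grasp [ 0.4716 -0.3502  0.2425] F [ 0.26 -0.08 -0.55] M [-0.01 -0.04 -0.01] w 0.0599 q [-0.023  0.413  0.735  1.815 -0.318  1.038  0.177]
wing (0.4736378490924835, -0.3544951379299164) (0.044419825077056885, 0.011812632903456688) 52.65167236328125 0.10856320723655362 744
top cork 48 [0.5861 0.0125 0.1415] [[0.5796, 0.0059, 0.1265], [0.5947, 0.021, 0.1482]]
276 [0.5907 0.0122]
scene cork 59 [0.5849 0.0146 0.1373] [[0.5801, 0.0044, 0.1263], [0.5932, 0.0205, 0.1461]]
```

View pics/w10.png

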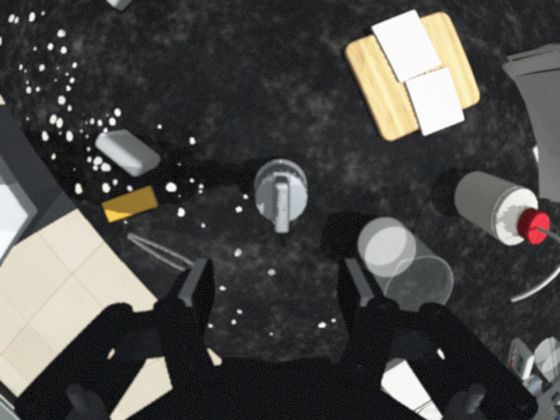

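View pics/s10z.png

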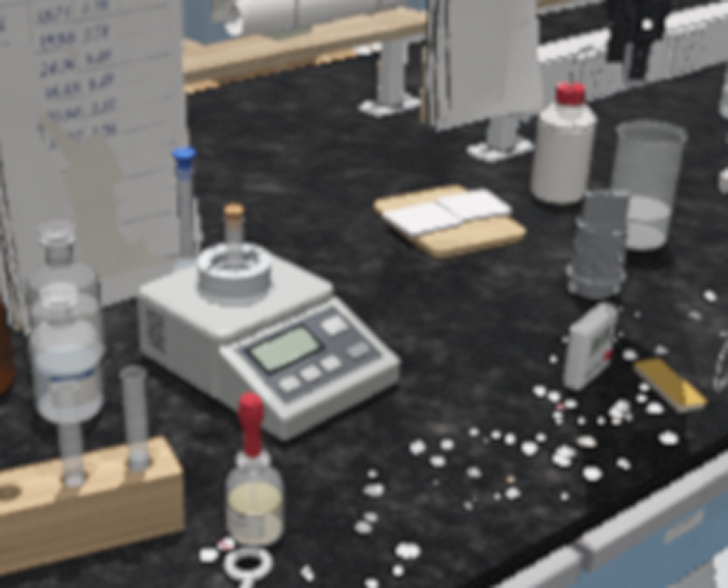

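```bash
python3 -m handwheel '[[[0.0005,-0.003,-0.01,0,0,0,0.06],[0,0,-0.02,0,0,0,0.06],[0,0,-0.025,0,0,0,0.06],[0,0,-0.025,0,0,0,0.06],[0,0,-0.015,0,0,0,0.06],[0,0,-0.005,0,0,0,0.06],[0,0,0,0,0,0,0.06],[0,0,0,0,0,0,0.06]]]' 30
python3 - <<'E'
from tube import *
o=st()
im,d=save('wrist','w11.png');P=pts('wrist',d,o);P[d==0]=np.nan
q=P[np.all((P>[.43,-.41,.1])&(P<[.52,-.31,.118]),-1)]; c,s,a=cv2.minAreaRect(q[:,:2].astype(np.float32)); print('wing',c,s,a,np.median(q[:,2]),len(q))
E
```

```text
clock: 12.17
tcp_pos: [0.472, -0.3549, 0.1977]
orientation: [2.821, 1.382, -0.0]
contact_force: [-0.3, -0.8, 0.9]
grip_width: 0.06
t 12.1667 tcp [ 0.472  -0.3549  0.1977] yawY -37.8 tilt [ 1.e-04 -3.e-04 -1.e+00] grasp [ 0.472  -0.355   0.1437] F [-0.31 -0.82  0.89] M [0.01 0.02 0.04] w 0.06 q [ 0.054  0.539  0.655  1.89  -0.427  0.855  0.267]
wing (0.47404301166534424, -0.3540961742401123) (0.0439072921872139, 0.011940517462790012) 52.00102996826172 0.10856845596025552 1672
```

View pics/w11.png

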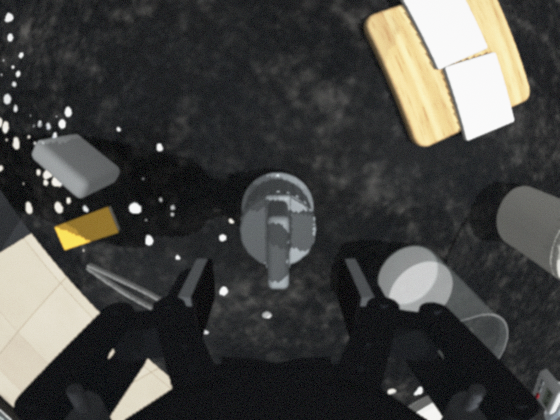

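```bash
python3 -m handwheel '[[[0.001,0.001,-0.012,0,0,0,0.06],[0,0,-0.012,0,0,0,0.06],[0,0,-0.012,0,0,0,0.06],[0,0,-0.006,0,0,0,0.06],[0,0,-0.002,0,0,0,0.06],[0,0,0,0,0,0,0.06]]]' 30
python3 -m handwheel '[[[0,0,0,0,0,0,0.04],[0,0,0,0,0,0,0.025],[0,0,0,0,0,0,0.015],[0,0,0,0,0,0,0],[0,0,0,0,0,0,0],[0,0,0,0,0,0,0]]]' 60
python3 - <<'E'
from tube import *
o=st()
im,d=save('wrist','w12.png')
E
```

```text
clock: 12.72
tcp_pos: [0.4723, -0.3537, 0.1524]
orientation: [-2.82, -1.381, 0.002]
contact_force: [0.2, 0.1, 0.3]
grip_width: 0.0602
clock: 13.22
tcp_pos: [0.4729, -0.354, 0.1538]
orientation: [2.821, 1.381, 0.001]
contact_force: [-0.6, 0.7, 3.2]
grip_width: 0.0107
t 13.2167 tcp [ 0.4729 -0.354   0.1538] yawY -37.82 tilt [ 6.e-04 -2.e-04 -1.e+00] grasp [ 0.4729 -0.354   0.0998] F [-0.56  0.73  3.24] M [ 0.14  0.12 -0.01] w 0.0107 q [ 0.088  0.598  0.609  1.914 -0.478  0.777  0.304]
```

View pics/w12.png

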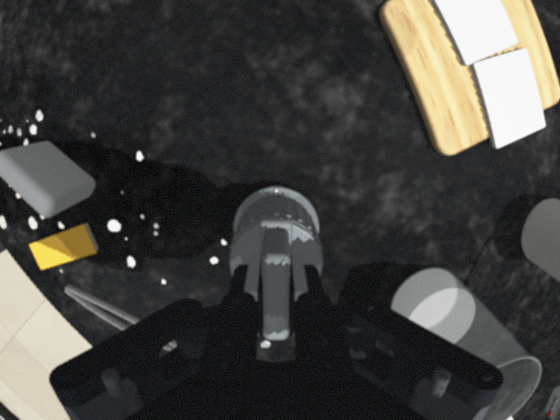

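```bash
python3 -m handwheel '[[[0,0,0.008,0,0,0,0],[0,0,0.02,0,0,0,0],[0,0,0.03,0,0,0,0],[0,0,0.03,0,0,0,0],[0,0,0.03,0,0,0,0],[0,0,0.03,0,0,0,0],[0,0,0.015,0,0,0,0],[0,0,0.006,0,0,0,0],[0,0,0,0,0,0,0]]]' 60
python3 - <<'E'
from tube import *
o=st(); R=Ro.from_rotvec(o['orientation']).as_matrix()
for cam in ('wrist','scene','top'):
    im,d=save(cam,'c13'+cam+'.png'); P=pts(cam,d,o);P[d==0]=np.nan; L=(P-o['tcp_pos'])@R; np.save('L13'+cam+'.npy',L)
    m=(np.abs(L[...,0])<.03)&(np.abs(L[...,1])<.03)&(L[...,2]>.082)&(L[...,2]<.158)
    q=L[m]; print(cam,m.sum(), np.percentile(q,[1,99],axis=0).round(4).tolist())
    b=(q[:,2]>.083)&(q[:,2]<.128)
    g=q[b]
    if len(g)>30:
        f=least_squares(lambda p:np.hypot(g[:,0]-p[0],g[:,1]-p[1])-.0245,[0,0],loss='soft_l1',f_scale=.001); print('barrel axis in tool',f.x.round(4),np.median(np.abs(f.fun)).round(4))
E
```

```text
clock: 14.02
tcp_pos: [0.473, -0.3541, 0.3239]
orientation: [2.82, 1.381, 0.003]
contact_force: [0.2, -1.0, -2.7]
grip_width: 0.011
t 14.0167 tcp [ 0.473  -0.3541  0.3239] yawY -37.81 tilt [ 2.5e-03 -9.0e-04 -1.0e+00] grasp [ 0.4731 -0.3542  0.2699] F [ 0.17 -1.02 -2.67] M [ 0.01  0.03 -0.02] w 0.011 q [-0.036  0.389  0.756  1.78  -0.299  1.088  0.163]
wrist 2697 [[0.0021, -0.0265, 0.0831], [0.0279, 0.0273, 0.1359]]
barrel axis in tool [0.0002 0.    ] 0.0003
scene 524 [[-0.0244, -0.0283, 0.0827], [0.0257, 0.0036, 0.1543]]
barrel axis in tool [-0.0003 -0.0009] 0.0009
top 330 [[-0.0244, -0.0294, 0.0823], [0.0264, 0.0123, 0.1384]]
barrel axis in tool [-0.0008 -0.003 ] 0.0005
```

View pics/c13wrist.png

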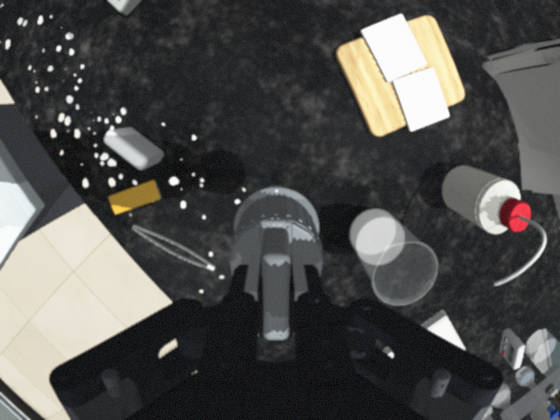

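View pics/c13scene.png

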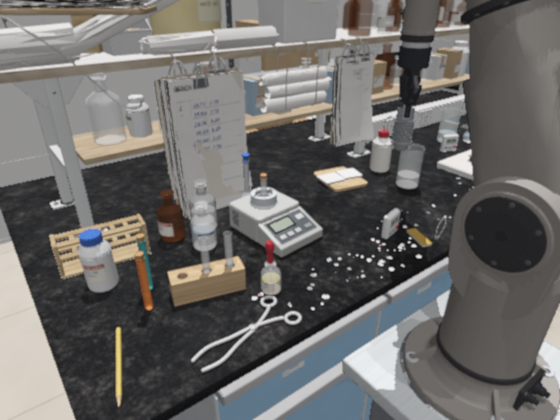

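```bash
python3 -m handwheel '[[[0.005,0.016,0,0,0,0.05,0],[0.0105,0.033,0,0,0,0.07,0],[0.0105,0.033,0,0,0,0.07,0],[0.0105,0.033,0,0,0,0.07,0],[0.0105,0.033,0,0,0,0.07,0],[0.0105,0.033,0,0,0,0.07,0],[0.0105,0.033,0,0,0,0.07,0],[0.0105,0.033,0,0,0,0.07,0],[0.0105,0.033,0,0,0,0.07,0],[0.0105,0.033,0,0,0,0.07,0]]]' 60
python3 -m handwheel '[[[0.0105,0.033,0,0,0,0.074,0],[0.006,0.0196,0,0,0,0,0],[0,0,0,0,0,0,0],[0,0,0,0,0,0,0],[0,0,0,0,0,0,0]]]' 60
python3 - <<'E'
from tube import *
o=st(); R=Ro.from_rotvec(o['orientation']).as_matrix()
for cam in ('wrist','scene'):
    im,d=save(cam,'c14'+cam+'.png'); P=pts(cam,d,o);P[d==0]=np.nan; L=(P-o['tcp_pos'])@R
    m=(np.abs(L[...,0])<.03)&(np.abs(L[...,1])<.03)&(L[...,2]>.082)&(L[...,2]<.158)
    g=L[m]; print(cam,m.sum(),end=' ')
    g=g[(g[:,2]>.083)&(g[:,2]<.128)]
    f=least_squares(lambda p:np.hypot(g[:,0]-p[0]-p[2]*(g[:,2]-.1),g[:,1]-p[1]-p[3]*(g[:,2]-.1))-.0245,[0,0,0,0],loss='soft_l1',f_scale=.001); print('barrel axis in tool',f.x.round(4),np.median(np.abs(f.fun)).round(4))
    cv2.imwrite('pics/c14'+cam+'z.png',cv2.resize(im[60:270,180:400,::-1],None,fx=2.8,fy=2.8,interpolation=cv2.INTER_CUBIC))
E
```

```text
clock: 15.0
tcp_pos: [0.5718, -0.0382, 0.3211]
orientation: [-2.192, -2.248, 0.002]
contact_force: [0.3, -0.4, -1.4]
grip_width: 0.0109
clock: 15.42
tcp_pos: [0.588, 0.0113, 0.3214]
orientation: [-2.114, -2.323, 0.003]
contact_force: [-0.1, -0.0, -1.3]
grip_width: 0.0111
t 15.4167 tcp [0.588  0.0113 0.3214] yawY 5.39 tilt [-0.002 -0.001 -1.   ] grasp [0.5879 0.0112 0.2674] F [-0.06 -0.02 -1.34] M [-0.03  0.05 -0.  ] w 0.0111 q [-0.507  0.341  0.489  1.775 -0.179  1.072  0.138]
wrist 2704 barrel axis in tool [0.0002 0.0002 0.0049 0.    ] 0.0003
scene 593 barrel axis in tool [-0.0013 -0.0005  0.0139  0.015 ] 0.0009
```

View pics/c14wrist.png

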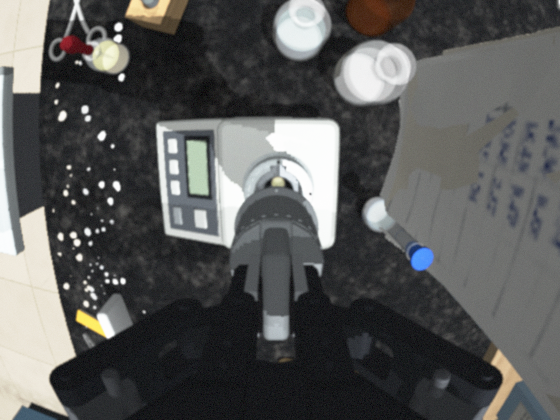

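View pics/c14scenez.png

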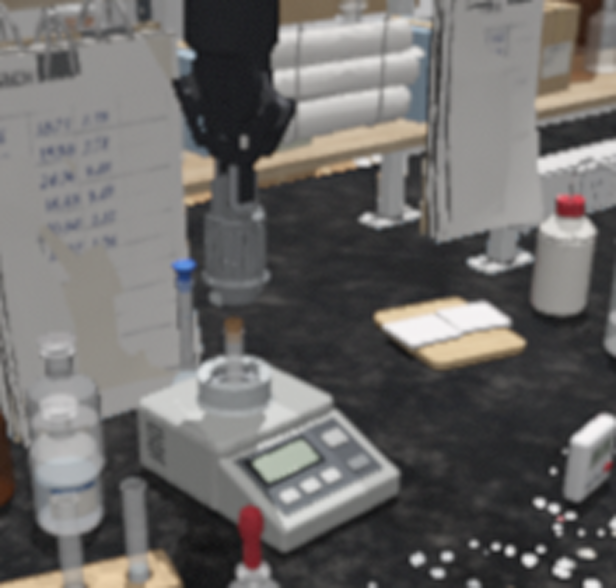

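```bash
python3 -m handwheel '[[[0.001,0.0003,-0.008,0,0,0,0],[0,0,-0.012,0,0,0,0],[0,0,-0.015,0,0,0,0],[0,0,-0.015,0,0,0,0],[0,0,-0.01,0,0,0,0],[0,0,-0.005,0,0,0,0],[0,0,0,0,0,0,0],[0,0,0,0,0,0,0]]]' 60
python3 - <<'E'
from tube import *
o=st()
for cam in ('wrist','scene'):
    im,d=save(cam,'c15'+cam+'.png'); P=pts(cam,d,o);P[d==0]=np.nan
    cv2.imwrite('pics/c15'+cam+'z.png',cv2.resize(im[100:310,180:400,::-1],None,fx=2.8,fy=2.8,interpolation=cv2.INTER_CUBIC))
E
```

```text
clock: 16.18
tcp_pos: [0.5898, 0.0118, 0.2573]
orientation: [-2.115, -2.323, 0.0]
contact_force: [-0.2, -0.8, -1.0]
grip_width: 0.011
t 16.1833 tcp [0.5898 0.0118 0.2573] yawY 5.36 tilt [-2.e-04 -2.e-04 -1.e+00] grasp [0.5898 0.0118 0.2033] F [-0.17 -0.81 -0.95] M [ 0.01 -0.03  0.03] w 0.011 q [-0.482  0.413  0.464  1.836 -0.223  0.944  0.174]
```

View pics/c15wristz.png

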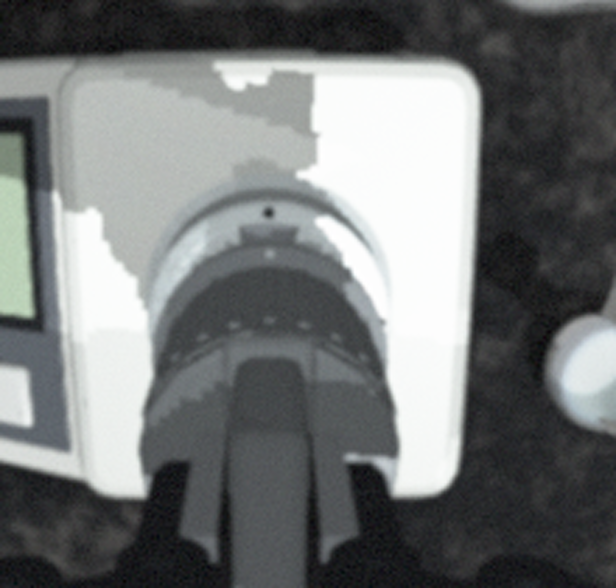

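View pics/c15scenez.png

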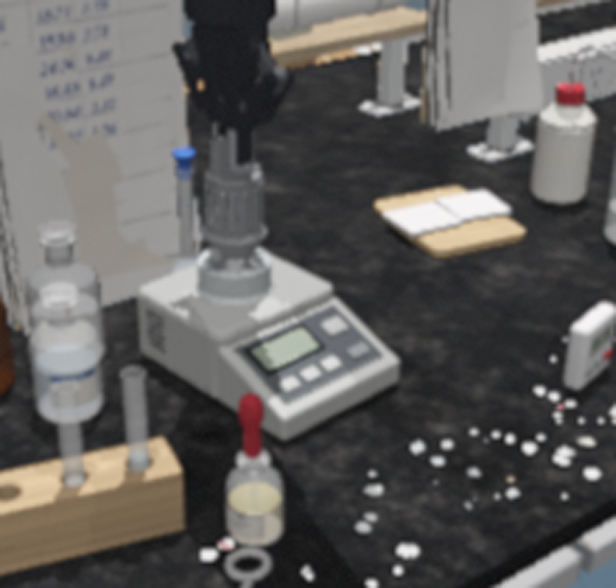

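```bash
python3 -m handwheel '[[[-0.0005,0,-0.004,0,0,0,0],[0,0,-0.004,0,0,0,0],[0,0,-0.003,0,0,0,0],[0,0,0,0,0,0,0]]]' 60
python3 -m handwheel '[[[0,0,-0.002,0,0,0,0],[0,0,-0.002,0,0,0,0],[0,0,0,0,0,0,0]]]' 60
```

```text
clock: 16.62
tcp_pos: [0.5888, 0.0122, 0.2457]
orientation: [-2.114, -2.323, 0.001]
contact_force: [0.1, 0.8, -1.3]
grip_width: 0.0112
clock: 16.87
tcp_pos: [0.589, 0.0121, 0.242]
orientation: [-2.114, -2.323, 0.001]
contact_force: [-0.5, -0.0, -1.0]
grip_width: 0.0112
```

```bash
python3 -m handwheel '[[[0,0,-0.002,0,0,0,0],[0,0,-0.002,0,0,0,0],[0,0,0,0,0,0,0]]]' 80
python3 -m handwheel '[[[0,0,-0.002,0,0,0,0],[0,0,-0.002,0,0,0,0],[0,0,0,0,0,0,0]]]' 80
```

```text
clock: 17.12
tcp_pos: [0.5895, 0.0121, 0.2387]
orientation: [2.114, 2.323, 0.001]
contact_force: [-0.6, 0.3, 3.9]
grip_width: 0.0108
clock: 17.37
tcp_pos: [0.5897, 0.012, 0.2351]
orientation: [2.114, 2.323, 0.002]
contact_force: [-0.9, 0.2, 7.6]
grip_width: 0.0106
```

```bash
python3 -m handwheel '[[[0,0,-0.0015,0,0,0,0],[0,0,-0.001,0,0,0,0],[0,0,0,0,0,0,0]]]' 80
python3 -m handwheel '[[[0,0,-0.0008,0,0,0,0],[0,0,0,0,0,0,0]]]' 80
python3 -c "
from h import *
st()"
```

```text
clock: 17.62
tcp_pos: [0.5898, 0.012, 0.233]
orientation: [2.114, 2.323, 0.002]
contact_force: [-2.2, -1.0, 7.7]
grip_width: 0.0108
clock: 17.78
tcp_pos: [0.59, 0.012, 0.2329]
orientation: [2.114, 2.323, 0.003]
contact_force: [-4.0, -0.1, 12.0]
grip_width: 0.0106
t 17.7833 tcp [0.59   0.012  0.2329] yawY 5.38 tilt [ 1.9e-03  9.0e-04 -1.0e+00] grasp [0.5901 0.012  0.1789] F [-3.98 -0.12 11.97] M [-0.01  0.94  0.  ] w 0.0106 q [-0.47   0.442  0.451  1.857 -0.243  0.894  0.19 ]
```

```bash
python3 -m handwheel '[[[-0.0006,0,-0.001,0,0,0,0],[0,0,0,0,0,0,0],[0,0,0,0,0,0,0]]]' 80
python3 -c "
from h import *
st()"
```

```text
clock: 18.03
tcp_pos: [0.5899, 0.0119, 0.2328]
orientation: [2.114, 2.322, 0.005]
contact_force: [-4.2, 0.3, 18.9]
grip_width: 0.0106
t 18.0333 tcp [0.5899 0.0119 0.2328] yawY 5.37 tilt [ 0.0033  0.0012 -1.    ] grasp [0.5901 0.012  0.1788] F [-4.23  0.3  18.93] M [0.04 1.22 0.01] w 0.0106 q [-0.47   0.442  0.451  1.858 -0.243  0.892  0.19 ]
```

```bash
python3 -m handwheel '[[[-0.0005,0,0,0,0,-0.06,0],[0,0,0,0,0,-0.08,0],[0,0,0,0,0,-0.08,0],[0,0,0,0,0,-0.08,0],[0,0,0,0,0,0,0]]]' 100
python3 -c "
from h import *
st()"
```

```text
clock: 18.45
tcp_pos: [0.5901, 0.0116, 0.2329]
orientation: [2.44, 1.974, 0.007]
contact_force: [-1.4, 0.2, 16.8]
grip_width: 0.0104
t 18.45 tcp [0.5901 0.0116 0.2329] yawY -12.07 tilt [ 5.1e-03  5.0e-04 -1.0e+00] grasp [0.5904 0.0117 0.1789] F [-1.42  0.21 16.83] M [-0.09  0.7   0.04] w 0.0104 q [-0.526  0.454  0.527  1.863 -0.287  0.895 -0.073]
```

```bash
python3 -m handwheel '[[[0,0,0,0,0,-0.1,0],[0,0,0,0,0,-0.1,0],[0,0,0,0,0,-0.1,0],[0,0,0,0,0,-0.1,0],[0,0,0,0,0,-0.1,0],[0,0,0,0,0,-0.1,0],[0,0,0,0,0,-0.1,0],[0,0,0,0,0,-0.1,0],[0,0,0,0,0,0,0]]]' 100
python3 -c "
from h import *
st()"
```

```text
clock: 19.2
tcp_pos: [0.5899, 0.0115, 0.2329]
orientation: [3.019, 0.867, 0.007]
contact_force: [-1.8, -0.5, 18.7]
grip_width: 0.0105
t 19.2 tcp [0.5899 0.0115 0.2329] yawY -57.96 tilt [ 4.4e-03  4.0e-04 -1.0e+00] grasp [0.5901 0.0115 0.1789] F [-1.78 -0.5  18.73] M [0.04 0.78 0.01] w 0.0105 q [-0.668  0.504  0.732  1.871 -0.418  0.921 -0.751]
```

```bash
python3 -m handwheel '[[[0,0,0,0,0,-0.1,0],[0,0,0,0,0,-0.1,0],[0,0,0,0,0,-0.1,0],[0,0,0,0,0,-0.06,0],[0,0,0,0,0,-0.04,0],[0,0,0,0,0,0,0],[0,0,0,0,0,0,0]]]' 100
python3 - <<'E'
from tube import *
o=st()
for cam in ('wrist','scene'):
    im,d=save(cam,'c16'+cam+'.png')
cv2.imwrite('pics/c16scenez.png',cv2.resize(im[100:310,180:400,::-1],None,fx=2.8,fy=2.8,interpolation=cv2.INTER_CUBIC))
E
```

```text
clock: 19.78
tcp_pos: [0.59, 0.0118, 0.2329]
orientation: [-3.13, -0.258, -0.008]
contact_force: [-2.0, 1.0, 17.8]
grip_width: 0.0104
t 19.7833 tcp [0.59   0.0118 0.2329] yawY -80.57 tilt [ 4.8e-03  9.0e-04 -1.0e+00] grasp [0.5903 0.0118 0.1789] F [-2.03  1.01 17.78] M [0.23 0.69 0.05] w 0.0104 q [-0.735  0.539  0.836  1.875 -0.492  0.941 -1.078]
```

View pics/c16wrist.png

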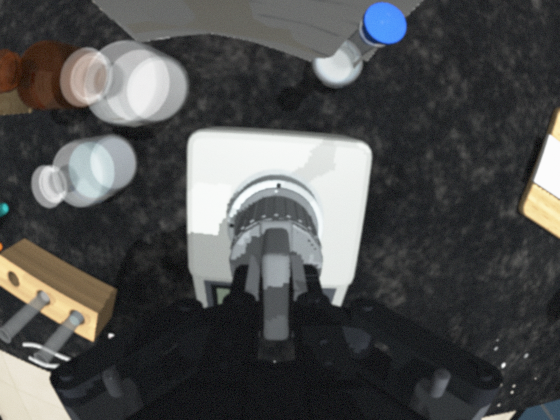

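View pics/c16scenez.png

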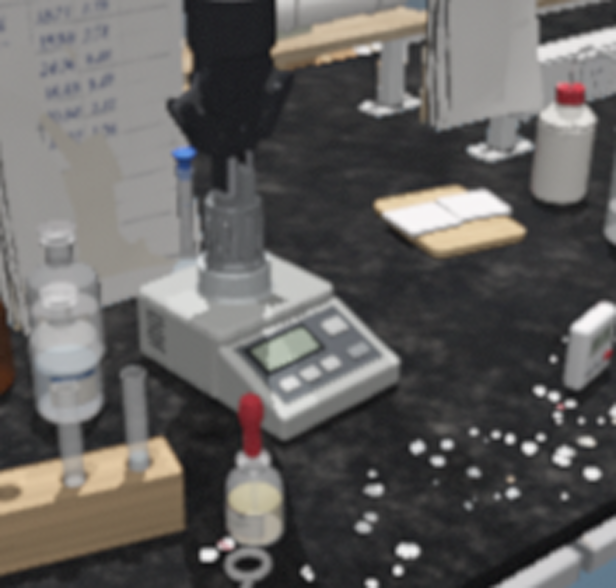

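```bash
python3 -m handwheel '[[[0,0,0,0,0,-0.03,0],[0,0,0,0,0,0,0],[0,0,0,0,0,0,0],[0,0,0,0,0,0,0],[0,0,0,0,0,0,0],[0,0,0,0,0,0,0]]]' 100
python3 - <<'E'
from tube import *
o=st(); R=Ro.from_rotvec(o['orientation']).as_matrix()
im,d=save('wrist','c17.png');P=pts('wrist',d,o);P[d==0]=np.nan;L=(P-o['tcp_pos'])@R
q=P[(np.abs(L[...,0])<.024)&(np.abs(L[...,1])<.02)&(L[...,2]<.056)&(L[...,2]>.03)]
c,s,a=cv2.minAreaRect(q[:,:2].astype(np.float32));print('wing',c,s,a,q[:,2].max(),len(q))
E
```

```text
clock: 20.38
tcp_pos: [0.5901, 0.0118, 0.2329]
orientation: [-3.134, -0.211, -0.008]
contact_force: [-1.9, 0.8, 17.8]
grip_width: 0.0103
t 20.3833 tcp [0.5901 0.0118 0.2329] yawY -82.28 tilt [ 0.0048  0.0012 -1.    ] grasp [0.5903 0.0119 0.1789] F [-1.92  0.81 17.82] M [0.2  0.66 0.06] w 0.0103 q [-0.739  0.542  0.843  1.875 -0.498  0.943 -1.102]
wing (0.5923058390617371, 0.01587805524468422) (0.03576802834868431, 0.041649363934993744) 69.71346282958984 0.20291991423802866 4523
```

```bash
python3 -c "
from h import *
print(r.hand_in()); st()"
```

```text
the job is handed in; nothing more can be done
None
the job is handed in; nothing more can be done
```

I moved the stoppered tube from the block into the photometer well. Then I set the light cap over it, pushed it home, turned it clockwise about 1.53 rad, and handed in at about 20.4 s while still holding and pressing it. The hand-in reports no verdict.

**Last checks**
- **Tube:** the cork top measured about 0.146 m above the worktop before the cap went on, which is what a tube standing on the well floor should show. I could not see it again once the cap was over it.
- **Cap home:** pressing further raised the force from 12 N to 19 N with no movement. In the final hold the tool height was 0.2329 m (0.2328 m expected for fully home), with about 18 N of push and a tool tilt of about 0.005 rad.
- **Grip:** the gripper was set to 100 N and the fingers stood at 10.3 mm on the 12 mm wing.
- **Shutter:** I could not read it directly. Taking off the full 0.18 rad of free play from the turn still leaves about 1.35 rad, above the 1.2 rad needed.
- **Open tubes, timer and dropper bottle:** they appeared undisturbed in the last pictures.

**Disagreements**
- The cameras differed by about 2 mm on where the well's axis is. I used the position where the tube went in without resistance, about (0.589, 0.012).
- A final attempt to measure the wing's angle from the depth image also picked up the fingers, so it was unusable. The turn figure comes from the tool's own orientation, and the wing looked aligned with the fingers in the wrist picture.

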